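Shut and lock the parcel-key drawer

TASK

Put the parcel locker key away: with the fingertips, push the yellow-tagged drawer fully shut with the key left lying in it, then push the lever on top of that box over past upright so that it snaps to the locked side, over the red disc, and stays there. Do not pick anything up, and leave the grey-tagged drawer with its lever and the comb, timer, trinket box and bowl as they are.

Things in the scene. Friction and masses are not known exactly. Their poses are not given: they have to be found in the camera images.
- yellow_unit: fixed maple drawer box with the yellow tag; 150 deep (x) x 130 wide (y) x 85 mm high; origin at the centre of its underside on the table, its x axis points to the back, y to its left, z up; its drawer front faces its -x (roughly to the robot; turned by up to 0.25 rad). On top is a lever lock: two dark cheek plates, up to 107 mm above the table, carry the lever, with a red disc under the locked side (the box's right, -y) and a white disc under the unlocked side (left, +y).
- yellow_drawer (a joint): how far the yellow-tagged drawer is pulled out, in m: 0 = shut (panel against the box), up to 0.1; slides along the box's x axis, friction about 1.5 N plus light damping; stays where it is left.
- yellow_front (a point): centre of the outer face of the yellow-tagged drawer front, a flat upright panel 126 wide x 73 mm high (7 to 80 mm above the table), 12 mm thick; moves with the drawer. The drawer tray behind it is open on top, walls 48 mm above the table.
- yellow_lever (a joint): angle of the lever on the yellow-tagged box, rad: -0.5 = unlocked, leaning to the box's left (+y, white disc); +0.5 = locked, leaning to its right (-y, red disc); 0 = upright. A spring throws it to whichever end stop is nearer once past upright; it takes about 2.5 N sideways at the tip to start it.
- yellow_pivot (a point): pivot of the lever on the yellow-tagged box, 25 mm behind the box's centre, 100 mm above the table; the lever swings in the plane across the box (its y-z plane).
- yellow_lever_tip (a point): top end of the lever on the yellow-tagged box, 52 mm from the pivot; the lever is a 10 mm steel rod with a black grip 16 mm across on its upper 26 mm.
- grey_unit: fixed maple drawer box with the grey tag; 150 deep (x) x 130 wide (y) x 85 mm high; origin at the centre of its underside on the table, its x axis points to the back, y to its left, z up; its drawer front faces its -x (roughly to the robot; turned by up to 0.25 rad). On top is a lever lock: two dark cheek plates, up to 107 mm above the table, carry the lever, with a red disc under the locked side (the box's right, -y) and a white disc under the unlocked side (left, +y).
- grey_drawer (a joint): how far the grey-tagged drawer is pulled out, in m: 0 = shut (panel against the box), up to 0.1; slides along the box's x axis, friction about 1.5 N plus light damping; stays where it is left.
- grey_front (a point): centre of the outer face of the grey-tagged drawer front, a flat upright panel 126 wide x 73 mm high (7 to 80 mm above the table), 12 mm thick; moves with the drawer. The drawer tray behind it is open on top, walls 48 mm above the table.
- grey_lever (a joint): angle of the lever on the grey-tagged box, rad: -0.5 = unlocked, leaning to the box's left (+y, white disc); +0.5 = locked, leaning to its right (-y, red disc); 0 = upright. A spring throws it to whichever end stop is nearer once past upright; it takes about 2.5 N sideways at the tip to start it.
- grey_pivot (a point): pivot of the lever on the grey-tagged box, 25 mm behind the box's centre, 100 mm above the table; the lever swings in the plane across the box (its y-z plane).
- grey_lever_tip (a point): top end of the lever on the grey-tagged box, 52 mm from the pivot; the lever is a 10 mm steel rod with a black grip 16 mm across on its upper 26 mm.
- key_center (a point): centre of the yellow plastic parcel locker key, 60 x 26 x 6 mm, about 20 g, lying flat and loose in the open tray of the yellow-tagged drawer, its underside 18 mm above the table.
- comb: chrome folding comb, closed, 110 x 22 x 12 mm, loose; origin at the centre of its underside, long along its x.
- trinket_box: white ceramic trinket box with lid and brass bead, 84 x 74 x 64 mm, loose; origin at the centre of its underside.
- timer: round grey plastic timer with white twist dial, 68 mm across, 54 mm high, loose; origin at the centre of its underside.
- bowl: blue ceramic bowl, 120 mm across, 45 mm high, loose; origin at the centre of its underside.
Things that resemble listed ones, but are neither listed nor needed, are in the scene too. What is shaped like the grey_unit but blue, pink or purple is not meant.

How it is judged:
On the way, in this order (a step that is already met when the one before it is completed fails the run):
1. the yellow-tagged drawer is fully shut (value of joint yellow_drawer below 0.005 m), for 0.1 s.
2. the lever of the yellow-tagged box has snapped to the locked side (value of joint yellow_lever above 0.4 rad), for 0.2 s.
At the end, for the whole second after the job is handed in: The yellow-tagged drawer is shut to within 6 mm with the key lying in its tray, its lever rests on the locked side (beyond 0.4 rad), the grey-tagged drawer is shut and its lever still unlocked, and the comb, trinket box, timer and bowl are within 25 mm of where they began (value of joint each of yellow_drawer, grey_drawer below 0.006 m and value of joint yellow_lever above 0.4 rad and value of joint grey_lever below -0.4 rad and x of key_center in the frame of yellow_front between 0.01 and 0.14 m and y of key_center in the frame of yellow_unit between -0.055 and 0.055 m and height (world z) of key_center below 0.035 m and distance of each of comb, trinket_box, timer, bowl from where it was at the start of the episode below 0.025 m); the robot touches nothing.
It fails at once if the key is lifted or leaves its drawer (height (world z) of key_center above 0.045 m or height (world z) of key_center below 0.012 m).
It fails at once if the yellow lever is thrown while its drawer is still open (value of joint yellow_drawer above 0.01 m and value of joint yellow_lever above 0 rad).
It fails at once if the grey-tagged drawer is opened or its lever thrown (value of joint grey_drawer above 0.01 m or value of joint grey_lever above -0.1 rad).
It fails at once if the comb, trinket box, timer or bowl is shoved, lifted or tipped (distance of any of comb, trinket_box, timer, bowl from where it was at the start of the episode above 0.025 m or angle between any of comb, trinket_box, timer, bowl's own z axis and vertical above 0.3 rad).
It also fails if it takes over 40 s, if anything falls off the work surface, if the arm or the gripper's body presses on something with over 40 N, if the wrist force passes 120 N, or if a joint passes its speed limit or range.

ROBOT

A 6-joint arm with a two-finger parallel gripper is mounted at the origin on the work surface. World frame = base frame: x ahead of the robot, y to its left, z up, the work surface at z = 0. Lengths are in m, angles in rad, forces in N, time in s.
With the tool pointing down it reaches from about 0.35 to 0.775 m from the base axis. Payload 5.5 kg.
Tool frame: the origin (TCP) lies between the finger pads; the fingertips stand 11 mm ahead of it and the grasp point (between the pads) lies 8 mm behind it (tips_ahead is the distance from the TCP to the fingertips, in m); z points along the fingers, y is the line along which they close (so a half turn about z gives the same grasp; the last joint's range is limited). The gripper opens to 85 mm and grips with 20 to 120 N. Pads are 22 mm wide; open, the fingers measure 114 mm over their backs; the gripper's body (76 mm by 85 mm) begins 54 mm behind the grasp point. The pads swing forward as they close: fully open they stand 13 mm farther back than shut.
Start: joints at [-1.285, 0.313, 0.046, 1.304, 0, 1.431], TCP at [0.238, -0.524, 0.242] pointing down, gripper open.
Joint ranges: [-2.76, 2.76], [-0.86, 1.69], [-1.03, 1.26], [-2.2, 2.34], [-1.47, 1.5], [-3.14, 3.14]. Speed limits (rad/s): [2.57, 2.57, 3.14, 3.14, 3.14, 3.14].

INTERFACE

Orientations are given as a unit quaternion [w, x, y, z].
In Python, from workcell import * gives the robot as it stands. The module is installed in compiled form; this text tells all that it offers.
- The arm moves only by the tool jog_arm, never from a script. Its argument "moves" is a list of rows, each an object with "fingers": the closure, from 0 (fully open) to 1 (shut); "slide": the shift along the tool's x, y, z in mm, a list of three; "angular": the turn, a rotation vector about the tool's x, y, z in degrees, a list of three. A call has 1 to 10 rows; each row is the pose to reach, as a shift and turn from the pose commanded when the call began, along the tool's axes at that moment; what a row does not reach only later rows make up. A row lasts 1/12 s, in which the tool goes at most 41.7 mm and 7.16 degrees, less where a joint would pass 70% of its speed; a pose out of reach is approached as far as the arm can. A call with a gripper value outside its range is refused whole. The fingers move at their own pace and stop on an object; "squeeze" is the grip in N (left out, the last holds). Time passes only in rows, so rows that repeat a pose let the fingers close. It gives the time, the measured TCP pose, the force, the opening and the grip force at its end, in the units of the state.
- get_state(): the state, without advancing time (a new reading comes with each control period).
- read_camera(name): name is "scene" or "top" or "wrist"; returns a dict with "color" (480x640x3 uint8, red, green, blue), "fovy" (degrees; the focal length in pixels is half the picture's height over the tangent of half this angle, whatever the lens; pixels are square), "cx", "cy" (the principal point, pixels), "D" ([k1, k2, p1, p2, k3] as OpenCV has them; the pictures are not rectified), "world_from_camera" (4x4, takes a point from camera to world coordinates); the wrist camera has in their place "tool_from_camera" (4x4, takes a point from camera to tool coordinates, whose origin is the TCP and whose axes are the flange's). Camera axes: x right, y down, z forward; pixel columns grow to the right and rows downward; lengths in m; the calibration is good to about 2 mm. A picture is of the moment at which its call begins: read the wrist's pose just before it. There is no depth.
- hand_in(): hands the job in; it is judged then, once.
Trained networks look in a picture, given as the dict that the camera call returned (one of the last four; its "shot" number tells which), for a name from the list of things; names that differ only in an ending like _2 or _b are one class to them, and where a whole thing is asked for, a point or a joint stands for the part that bears it (a point fixed in the world has none). Each returns a list of dicts, best first, with "p" (0 to 1); they miss things now and then, are a little off and sometimes report something else, mostly with a low value. They report only what shows in the picture. A call takes as long as a camera call. They do not tell look-alikes from the thing itself.
- look_for(target, picture): "point" ([column, row] in pixels, amid what is visible of it).
- tip_of(target, picture): "point" ([column, row] in pixels: a listed point, or the origin of a listed thing).
The state is a dict: "clock": time; "joint_pos": joint angles; "qvel": joint speeds; "tau": joint torques, N m; "tcp_pos": TCP position; "orientation": TCP orientation; "wrist_force": force on the tool from outside, world axes, zero at the start; "ft_torque": the same for the moment, N m; "finger_gap": finger opening in m; "grip_force": force on a finger pad.
Only numpy, scipy, OpenCV 4.12 (cv2) and the standard library are available. Lean on these libraries where they do the work, as an engineer would, in place of code of your own. Each camera call takes 0.05 s, during which the arm holds its last target. There are 200 camera calls.

## Working session

There is one attempt and no reset: what is moved stays moved. The work goes in short steps, Python scripts to look and compute and a tool call to move; the robot and the scene stay as the last step left them, time stands still between calls to the robot, and variables do not carry over. Pictures are saved under pics/ and viewed, at most 10 in all, crops included, and the job is handed in when it is done.

Besides the shell and the picture viewer there is one more tool, called after ">>>" as name(argument=value, ...) on one line, values as JSON. jog_arm: Moves the arm, as the interface text tells. Its arguments: {"type":"object","properties":{"moves":{"type":"array","items":{"type":"object","properties":{"fingers":{"type":"number"},"slide":{"type":"array","items":{"type":"number"}},"angular":{"type":"array","items":{"type":"number"}}}}},"squeeze":{"type":"number"}},"required":["moves"]}

```bash
mkdir -p pics
cat > h.py <<'E'
from workcell import *
import numpy as np, cv2
def K(p):
    f=240/np.tan(np.radians(p["fovy"])/2); return np.array([[f,0,p["cx"]],[0,f,p["cy"]],[0,0,1.]])
def ray(p,px):
    u=cv2.undistortPoints(np.array([[px]],float),K(p),np.array(p["D"],float))[0,0]
    T=np.array(p["world_from_camera"]); return T[:3,3],T[:3,:3]@np.array([u[0],u[1],1])
def atz(p,px,z):
    o,d=ray(p,px); return o+d*(z-o[2])/d[2]
def tri(rs):
    A=0;b=0
    for o,d in rs:
        d=d/np.linalg.norm(d);P=np.eye(3)-np.outer(d,d);A=A+P;b=b+P@o
    return np.linalg.solve(A,b)
def proj(p,X):
    T=np.linalg.inv(np.array(p["world_from_camera"])); r=cv2.Rodrigues(T[:3,:3])[0]
    return cv2.projectPoints(np.array(X,float).reshape(-1,3),r,T[:3,3],K(p),np.array(p["D"],float))[0][:,0]
def save(p,n): cv2.imwrite("pics/"+n,cv2.cvtColor(p["color"],cv2.COLOR_RGB2BGR))
E
python3 - <<'E'
from h import *
np.set_printoptions(precision=3,suppress=True)
s=get_state();print(s["clock"],s["tcp_pos"],s["orientation"])
for c in("scene","top"):
    p=read_camera(c);save(p,c+"0.png")
    for t in["yellow_front","yellow_pivot","yellow_lever_tip","yellow_unit","key_center","grey_unit","grey_lever_tip","comb","timer","trinket_box","bowl"]:
        print(c,t,[(np.round(q["point"]).tolist(),round(q["p"],2),atz(p,q["point"],{"yellow_front":.0435,"yellow_pivot":.1,"yellow_lever_tip":.146,"grey_lever_tip":.146,"key_center":.021}.get(t,0))[:2].round(3).tolist()) for q in tip_of(t,p)[:5]])
E
```

```text
0.0 [ 0.237 -0.523  0.241] [-0.001  0.977  0.211 -0.   ]
scene yellow_front [([297.0, 291.0], 0.87, [0.472, -0.091]), ([481.0, 223.0], 0.55, [0.653, 0.368]), ([395.0, 281.0], 0.49, [0.61, 0.082]), ([421.0, 242.0], 0.26, [0.584, 0.212])]
scene yellow_pivot [([347.0, 338.0], 0.79, [0.648, -0.121]), ([299.0, 291.0], 0.36, [0.504, -0.113])]
scene yellow_lever_tip [([357.0, 318.0], 0.63, [0.649, -0.099])]
scene yellow_unit [([338.0, 351.0], 0.65, [0.622, -0.117])]
scene key_center [([413.0, 258.0], 0.65, [0.592, 0.177]), ([314.0, 311.0], 0.48, [0.527, -0.092]), ([483.0, 222.0], 0.27, [0.647, 0.395])]
scene grey_unit [([214.0, 281.0], 0.86, [0.291, -0.191]), ([328.0, 172.0], 0.79, [0.222, 0.267]), ([310.0, 242.0], 0.73, [0.368, 0.049]), ([396.0, 280.0], 0.68, [0.594, 0.113])]
scene grey_lever_tip [([215.0, 243.0], 0.6, [0.312, -0.174]), ([419.0, 242.0], 0.56, [0.619, 0.133]), ([315.0, 202.0], 0.5, [0.378, 0.06]), ([334.0, 135.0], 0.5, [0.24, 0.266])]
scene comb [([279.0, 428.0], 0.87, [0.653, -0.313])]
scene timer [([422.0, 190.0], 0.67, [0.454, 0.4])]
scene trinket_box [([200.0, 380.0], 0
[... 189 characters left out ...]
]
top yellow_lever_tip [([182.0, 174.0], 0.62, [0.603, 0.381]), ([372.0, 157.0], 0.58, [0.654, -0.099])]
top yellow_unit [([372.0, 186.0], 0.63, [0.619, -0.108])]
top key_center [([363.0, 219.0], 0.68, [0.521, -0.083])]
top grey_unit [([233.0, 329.0], 0.96, [0.224, 0.26]), ([306.0, 277.0], 0.91, [0.364, 0.068]), ([291.0, 192.0], 0.61, [0.6, 0.114])]
top grey_lever_tip [([291.0, 192.0], 0.68, [0.56, 0.104]), ([274.0, 167.0], 0.58, [0.624, 0.148]), ([309.0, 258.0], 0.52, [0.391, 0.055]), ([221.0, 316.0], 0.52, [0.247, 0.264])]
top comb [([448.0, 175.0], 0.76, [0.653, -0.317])]
top timer [([181.0, 241.0], 0.78, [0.46, 0.412])]
top trinket_box []
top bowl [([180.0, 170.0], 0.73, [0.658, 0.427])]
```

View pics/scene0.png

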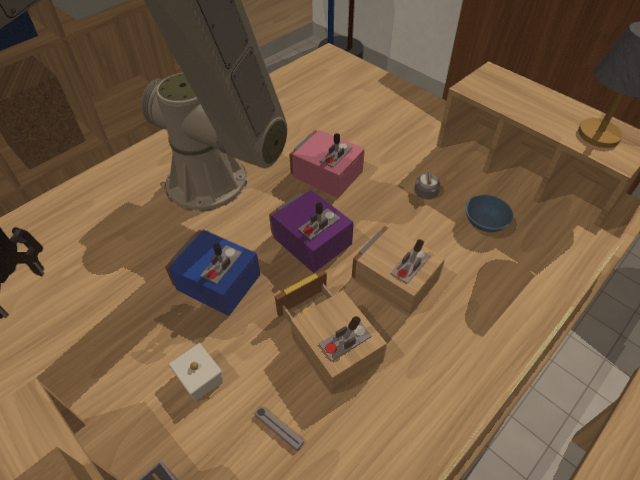

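View pics/top0.png

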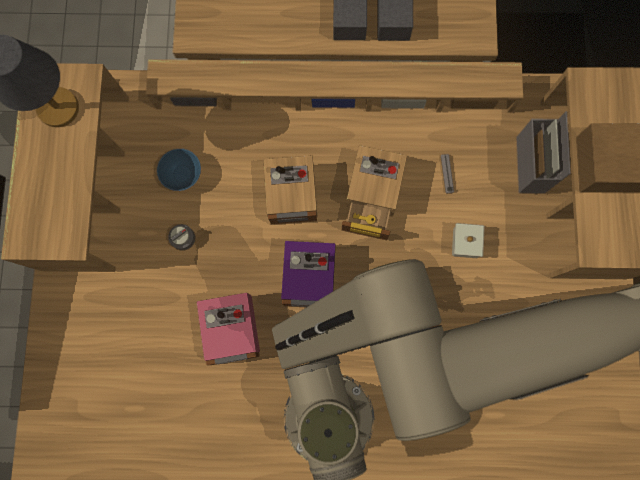

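Scene: there are five boxes. The open maple box with the yellow tag and key is at scene (335,335) / top (375,185). Look-alikes are the maple box with the grey tag, scene (397,268) / top (291,190), blue (214,270), purple (312,230) and pink (328,160). I choose the open one with the key and check it in a close crop.

Run:
```python
import cv2
a=cv2.imread("pics/top0.png")[135:245,330:430];b=cv2.imread("pics/scene0.png")[265:390,265:390]
cv2.imwrite("pics/crop.png",cv2.hconcat([cv2.resize(a,(400,440),interpolation=2),cv2.resize(b,(400,400),interpolation=2).copy() if 0 else cv2.copyMakeBorder(cv2.resize(b,(400,400),interpolation=2),0,40,0,0,0)]))
```

```text
(no output)
```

View pics/crop.png

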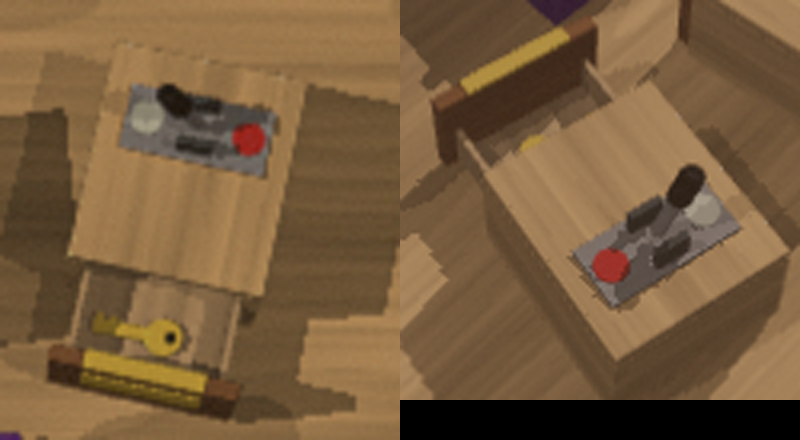

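The crop confirms it: yellow tag, brown open panel, key in the tray, and the lever leaning to the white disc. Next I triangulate the top corners read from the crops.

Run:
```python
from h import *
np.set_printoptions(precision=4,suppress=True)
from scipy.spatial.transform import Rotation as R
s=get_state();q=s["orientation"];Rm=R.from_quat([q[1],q[2],q[3],q[0]]).as_matrix();print(s["tcp_pos"],Rm)
t=read_camera("top");c=read_camera("scene")
T=dict(BL=(360.5,146.2),BR=(406.3,155.8),FL=(347.5,198.8),FR=(395.8,209.3))
S=dict(BL=(386.3,344.7),BR=(332.8,377.5),FL=(343.1,291.6),FR=(290,318))
X={k:tri([ray(t,T[k]),ray(c,S[k])]) for k in T}
for k in X: print(k,X[k],atz(t,T[k],.085)[:2],atz(c,S[k],.085)[:2])
m={k:(atz(t,T[k],.085)+atz(c,S[k],.085))[:2]/2 for k in T}
C=sum(m.values())/4; d=(m["BL"]+m["BR"]-m["FL"]-m["FR"])/2; e=(m["BL"]+m["FL"]-m["BR"]-m["FR"])/2
print(C,np.linalg.norm(d),np.linalg.norm(e),np.arctan2(d[1],d[0]),np.arctan2(-e[0],e[1]))
print("lever tip",tri([ray(t,(372,157)),ray(c,(357,318))]),"front",tri([ray(t,(367,233)),ray(c,(297,291))]), "pivot",tri([ray(t,(378,164)),ray(c,(347,338))]))
print("paneltop L,R",atz(t,(342.3,222.2),.08)[:2],atz(t,(389.5,231),.08)[:2])
```

```text
[ 0.2375 -0.5237  0.2423] [[ 0.9107  0.4131  0.0001]
 [ 0.4131 -0.9107 -0.0001]
 [ 0.      0.0001 -1.    ]]
BL [ 0.7059 -0.0715  0.0793] [ 0.7032 -0.072 ] [ 0.708  -0.0733]
BR [ 0.6793 -0.1932  0.08  ] [ 0.6778 -0.1924] [ 0.6806 -0.1951]
FL [ 0.5612 -0.039   0.0786] [ 0.5595 -0.0389] [ 0.5639 -0.0423]
FR [ 0.5321 -0.1644  0.0863] [ 0.5329 -0.164 ] [ 0.5312 -0.1645]
[ 0.6196 -0.1178] 0.14875947850483406 0.12551965329675377 -0.20852003652596102 -0.22536304069770885
lever tip [ 0.6509 -0.0991  0.15  ] front [ 0.4761 -0.0928  0.0486] pivot [ 0.6491 -0.1193  0.097 ]
paneltop L,R [ 0.4982 -0.026 ] [ 0.4764 -0.1479]
```

>>> jog_arm(moves=[{"fingers": 1,"slide": [37,-34,0],"angular": [0,0,4]},{"fingers": 1,"slide": [64,-58,4],"angular": [0,0,8]},{"fingers": 1,"slide": [92,-84,8],"angular": [0,0,12]},{"fingers": 1,"slide": [120,-109,12],"angular": [0,0,16]},{"fingers": 1,"slide": [148,-135,16],"angular": [0,0,20]},{"fingers": 1,"slide": [176,-160,20],"angular": [0,0,24]},{"fingers": 1,"slide": [204,-186,24],"angular": [0,0,28]},{"fingers": 1,"slide": [232,-211,28],"angular": [0,0,32]},{"fingers": 1,"slide": [260,-237,32],"angular": [0,0,36]},{"fingers": 1,"slide": [288,-262,36],"angular": [0,0,36.7]}])

```text
clock: 2.13
tcp_pos: [0.3919, -0.1644, 0.2064]
orientation: [0.0, 0.994, -0.109, 0.0]
wrist_force: [-0.2, -0.8, -0.5]
finger_gap: -0.0001
grip_force: 0.0
```

>>> jog_arm(moves=[{"fingers": 1,"slide": [6,-31,0]},{"fingers": 1,"slide": [12,-62,0]},{"fingers": 1,"slide": [18,-94,0]},{"fingers": 1,"slide": [18,-94,20]},{"fingers": 1,"slide": [18,-94,50]},{"fingers": 1,"slide": [18,-94,85]},{"fingers": 1,"slide": [18,-94,120]},{"fingers": 1,"slide": [18,-94,146]},{"fingers": 1,"slide": [18,-94,146]},{"fingers": 1,"slide": [18,-94,146]}])

```text
schema error: expected keys fingers, slide, angular
```

Run:
```python
from h import *
s=get_state();print(s["clock"],s["tcp_pos"],s["wrist_force"])
save(read_camera("scene"),"s1.png")
```

```text
2.1333 [ 0.39188453 -0.16437537  0.20641263] [-0.15650392 -0.76670967 -0.48806857]
```

View pics/s1.png

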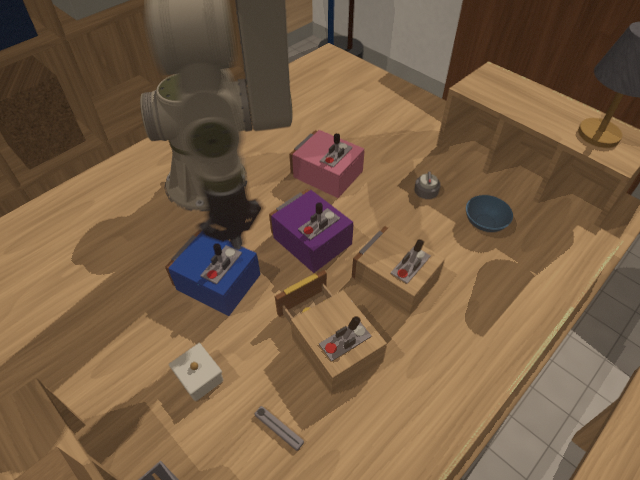

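The call was refused because every row needs all three keys. The picture shows the gripper still high behind the blue box at (235,215), with everything else unmoved.

>>> jog_arm(moves=[{"fingers": 1,"slide": [6,-31,0],"angular": [0,0,0]},{"fingers": 1,"slide": [12,-62,0],"angular": [0,0,0]},{"fingers": 1,"slide": [18,-94,0],"angular": [0,0,0]},{"fingers": 1,"slide": [18,-94,20],"angular": [0,0,0]},{"fingers": 1,"slide": [18,-94,50],"angular": [0,0,0]},{"fingers": 1,"slide": [18,-94,85],"angular": [0,0,0]},{"fingers": 1,"slide": [18,-94,120],"angular": [0,0,0]},{"fingers": 1,"slide": [18,-94,146],"angular": [0,0,0]},{"fingers": 1,"slide": [18,-94,146],"angular": [0,0,0]},{"fingers": 1,"slide": [18,-94,146],"angular": [0,0,0]}])

```text
clock: 3.02
tcp_pos: [0.428, -0.0777, 0.0597]
orientation: [-0.0, 0.994, -0.107, -0.002]
wrist_force: [0.5, -0.6, 0.5]
finger_gap: 0.0002
grip_force: 0.0
```

>>> jog_arm(moves=[{"fingers": 1,"slide": [10,0,0],"angular": [0,0,0]},{"fingers": 1,"slide": [20,0,0],"angular": [0,0,0]},{"fingers": 1,"slide": [27,0,0],"angular": [0,0,0]},{"fingers": 1,"slide": [33,0,0],"angular": [0,0,0]},{"fingers": 1,"slide": [39,0,0],"angular": [0,0,0]},{"fingers": 1,"slide": [45,0,0],"angular": [0,0,0]},{"fingers": 1,"slide": [51,0,0],"angular": [0,0,0]},{"fingers": 1,"slide": [57,0,0],"angular": [0,0,0]},{"fingers": 1,"slide": [63,0,0],"angular": [0,0,0]},{"fingers": 1,"slide": [69,0,0],"angular": [0,0,0]}])

```text
clock: 3.85
tcp_pos: [0.497, -0.0928, 0.0602]
orientation: [-0.0, 0.994, -0.107, -0.0]
wrist_force: [-1.5, 0.5, 1.7]
finger_gap: -0.0001
grip_force: 0.9
```

>>> jog_arm(moves=[{"fingers": 1,"slide": [6,0,0],"angular": [0,0,0]},{"fingers": 1,"slide": [12,0,0],"angular": [0,0,0]},{"fingers": 1,"slide": [17,0,0],"angular": [0,0,0]},{"fingers": 1,"slide": [21,0,0],"angular": [0,0,0]}])

```text
clock: 4.18
tcp_pos: [0.5177, -0.0974, 0.0601]
orientation: [-0.0, 0.994, -0.107, -0.0]
wrist_force: [-1.0, 1.8, 0.3]
finger_gap: -0.0002
grip_force: 0.8
```

>>> jog_arm(moves=[{"fingers": 1,"slide": [2,0,0],"angular": [0,0,0]},{"fingers": 1,"slide": [4,0,0],"angular": [0,0,0]},{"fingers": 1,"slide": [6,0,0],"angular": [0,0,0]},{"fingers": 1,"slide": [7,0,0],"angular": [0,0,0]}])

```text
clock: 4.52
tcp_pos: [0.5235, -0.0987, 0.0602]
orientation: [-0.0, 0.994, -0.107, -0.001]
wrist_force: [-4.3, 0.9, 3.5]
finger_gap: -0.0002
grip_force: 2.5
```

>>> jog_arm(moves=[{"fingers": 1,"slide": [1,0,0],"angular": [0,0,0]},{"fingers": 1,"slide": [2,0,0],"angular": [0,0,0]},{"fingers": 1,"slide": [2,0,0],"angular": [0,0,0]}])

```text
clock: 4.77
tcp_pos: [0.5235, -0.0987, 0.0602]
orientation: [-0.0, 0.994, -0.107, -0.002]
wrist_force: [-7.5, 2.4, 5.8]
finger_gap: -0.0003
grip_force: 4.1
```

>>> jog_arm(moves=[{"fingers": 1,"slide": [-10,0,0],"angular": [0,0,0]},{"fingers": 1,"slide": [-30,0,0],"angular": [0,0,0]},{"fingers": 1,"slide": [-45,0,-20],"angular": [0,0,0]},{"fingers": 1,"slide": [-45,0,-55],"angular": [0,0,0]},{"fingers": 1,"slide": [-45,0,-90],"angular": [0,0,0]},{"fingers": 1,"slide": [-45,0,-125],"angular": [0,0,0]},{"fingers": 1,"slide": [-45,0,-160],"angular": [0,0,0]},{"fingers": 1,"slide": [-45,0,-165],"angular": [0,0,0]}])

```text
clock: 5.43
tcp_pos: [0.4853, -0.0911, 0.2321]
orientation: [0.002, 0.994, -0.107, 0.006]
wrist_force: [0.4, -0.3, 0.0]
finger_gap: 0.0002
grip_force: 0.0
```

Run:
```python
from h import *
s=get_state();print(s["clock"],s["tcp_pos"],s["wrist_force"])
p=read_camera("scene");im=cv2.cvtColor(p["color"],cv2.COLOR_RGB2BGR)[200:400,220:460]
C=np.array([.6196,-.1178]);a=-.215;u=np.array([np.cos(a),np.sin(a)]);v=np.array([-u[1],u[0]])
P=lambda x,y,z:np.r_[C+x*u+y*v,z]
for n,X in dict(front_top=P(-.087,0,.08),tip=P(.025,.025,.1456)).items(): print(n,X,proj(p,X))
print([(q["point"],q["p"]) for q in tip_of("yellow_lever_tip",p)+tip_of("yellow_front",p)])
cv2.imwrite("pics/s2.png",cv2.resize(im,None,fx=3,fy=3,interpolation=2))
```

```text
5.4333 [ 0.48533376 -0.0910862   0.23212237] [ 0.37212861 -0.33774066  0.0315006 ]
front_top [ 0.53460305 -0.09923877  0.08      ] [[314.12313749 300.8832829 ]]
tip [ 0.6493581  -0.09870928  0.1456    ] [[356.95736343 318.44859898]]
[([354.6, 319.4], 0.62), ([314.9, 310.8], 0.53)]
```

View pics/s2.png

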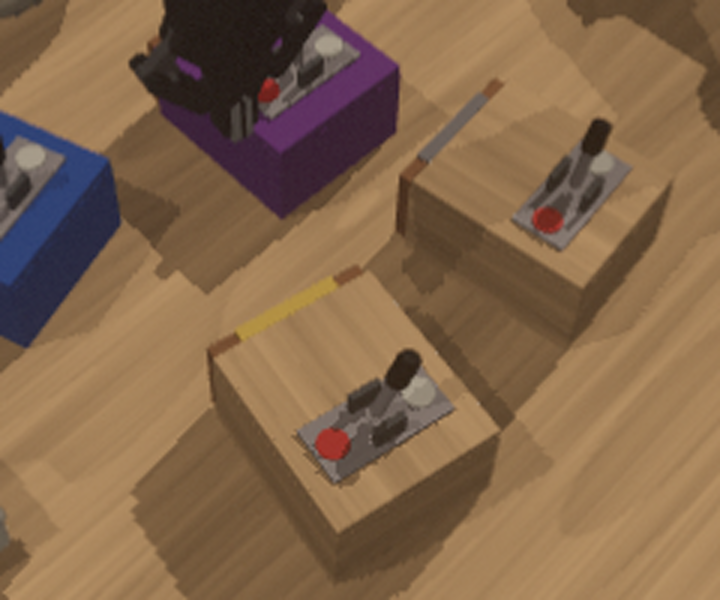

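The drawer is shut: the panel with its yellow tag lies flush against the box. The lever still leans to the white disc. Now I move to the lever's left side.

>>> jog_arm(moves=[{"fingers": 1,"slide": [30,-16,0],"angular": [0,0,0]},{"fingers": 1,"slide": [62,-34,0],"angular": [0,0,0]},{"fingers": 1,"slide": [95,-51,0],"angular": [0,0,0]},{"fingers": 1,"slide": [130,-70,0],"angular": [0,0,0]},{"fingers": 1,"slide": [162,-87,0],"angular": [0,0,0]},{"fingers": 1,"slide": [162,-87,25],"angular": [0,0,0]},{"fingers": 1,"slide": [162,-87,55],"angular": [0,0,0]},{"fingers": 1,"slide": [162,-87,80],"angular": [0,0,0]},{"fingers": 1,"slide": [162,-87,90],"angular": [0,0,0]},{"fingers": 1,"slide": [162,-87,90],"angular": [0,0,0]}])

```text
clock: 6.42
tcp_pos: [0.6537, -0.0479, 0.1298]
orientation: [-0.004, 0.995, -0.099, -0.004]
wrist_force: [-0.3, 0.5, 0.1]
finger_gap: 0.0003
grip_force: 0.0
```

Run:
```python
from h import *
s=get_state();print(s["clock"],s["tcp_pos"],s["wrist_force"])
C=np.array([.6196,-.1178]);a=-.215;u=np.array([np.cos(a),np.sin(a)]);v=np.array([-u[1],u[0]])
d=np.array(s["tcp_pos"])[:2]-C;print(d@u,d@v)
p=read_camera("scene");im=cv2.cvtColor(p["color"],cv2.COLOR_RGB2BGR)[200:400,270:510]
cv2.imwrite("pics/s3.png",cv2.resize(im,None,fx=3,fy=3,interpolation=2))
```

```text
6.4167 [ 0.65370924 -0.04786185  0.12978716] [-0.26977672  0.50420855  0.11542547]
0.018402799671194764 0.07560504244688969
```

View pics/s3.png

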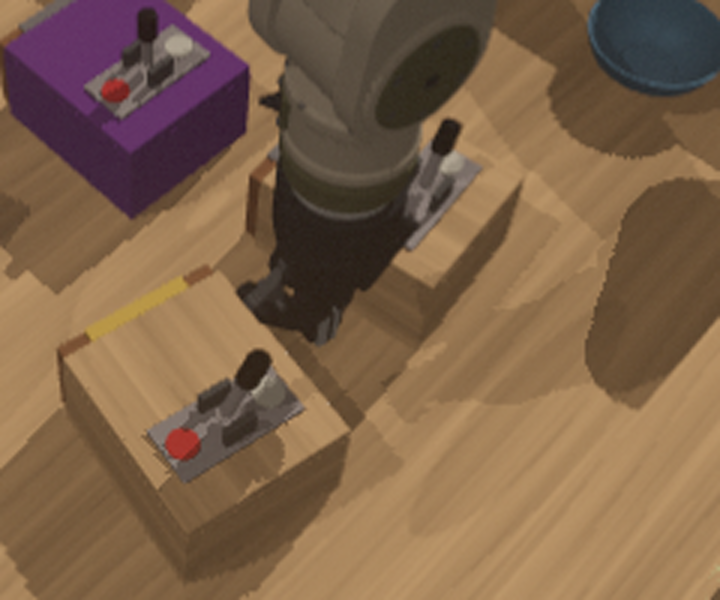

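The closed fingertips hang free just left of the yellow lever, at crop (320,330), with the lever at (252,370) and nothing touched. The TCP is 7 mm too far forward, so I correct that and push right.

>>> jog_arm(moves=[{"fingers": 1,"slide": [6,0,-4],"angular": [0,0,0]},{"fingers": 1,"slide": [6,5,-4],"angular": [0,0,0]},{"fingers": 1,"slide": [6,12,-4],"angular": [0,0,0]},{"fingers": 1,"slide": [6,19,-4],"angular": [0,0,0]},{"fingers": 1,"slide": [6,26,-4],"angular": [0,0,0]},{"fingers": 1,"slide": [6,33,-4],"angular": [0,0,0]},{"fingers": 1,"slide": [6,40,-4],"angular": [0,0,0]}])

```text
clock: 7.05
tcp_pos: [0.6558, -0.0881, 0.1406]
orientation: [-0.005, 0.995, -0.098, 0.002]
wrist_force: [1.8, 5.5, 3.7]
finger_gap: 0.0002
grip_force: 2.7
```

Run:
```python
from h import *
s=get_state();print(s["clock"],s["tcp_pos"],s["wrist_force"])
C=np.array([.6196,-.1178]);a=-.215;u=np.array([np.cos(a),np.sin(a)]);v=np.array([-u[1],u[0]])
d=np.array(s["tcp_pos"])[:2]-C;print(d@u,d@v)
```

```text
7.05 [ 0.65580943 -0.08810512  0.14061953] [1.8056764  5.50975679 3.73591707]
0.029040436147308026 0.03673638739828191
```

>>> jog_arm(moves=[{"fingers": 1,"slide": [0,6,0],"angular": [0,0,0]},{"fingers": 1,"slide": [0,12,0],"angular": [0,0,0]},{"fingers": 1,"slide": [0,18,0],"angular": [0,0,0]},{"fingers": 1,"slide": [0,24,0],"angular": [0,0,0]},{"fingers": 1,"slide": [0,28,0],"angular": [0,0,0]},{"fingers": 1,"slide": [0,28,0],"angular": [0,0,0]}])

```text
clock: 7.55
tcp_pos: [0.6489, -0.1176, 0.1383]
orientation: [-0.003, 0.995, -0.099, -0.0]
wrist_force: [0.5, 0.1, 0.9]
finger_gap: 0.0003
grip_force: 0.0
```

The force has dropped to zero, so the lever has probably snapped over. I retreat left and up, then look.

>>> jog_arm(moves=[{"fingers": 1,"slide": [0,-20,0],"angular": [0,0,0]},{"fingers": 1,"slide": [0,-45,-10],"angular": [0,0,0]},{"fingers": 1,"slide": [0,-60,-40],"angular": [0,0,0]},{"fingers": 1,"slide": [-20,-60,-75],"angular": [0,0,0]},{"fingers": 1,"slide": [-50,-60,-100],"angular": [0,0,0]},{"fingers": 1,"slide": [-80,-60,-110],"angular": [0,0,0]},{"fingers": 1,"slide": [-110,-60,-110],"angular": [0,0,0]},{"fingers": 1,"slide": [-110,-60,-110],"angular": [0,0,0]}])

```text
clock: 8.22
tcp_pos: [0.5477, -0.0349, 0.25]
orientation: [-0.004, 0.995, -0.098, -0.002]
wrist_force: [-0.5, -0.7, -1.2]
finger_gap: 0.0
grip_force: 0.0
```

Run:
```python
from h import *
s=get_state();print(s["clock"],s["tcp_pos"],s["wrist_force"])
p=read_camera("scene");im=cv2.cvtColor(p["color"],cv2.COLOR_RGB2BGR)[200:400,250:490]
for t in["comb","timer","trinket_box","bowl"]: print(t,[q["point"] for q in tip_of(t,p)[:1]])
cv2.imwrite("pics/s4.png",cv2.resize(im,None,fx=3,fy=3,interpolation=2))
```

```text
8.2167 [ 0.54773002 -0.03490903  0.24995668] [-0.4641726  -0.74371558 -1.22852216]
comb [[278.1, 425.9]]
timer [[425.0, 189.9]]
trinket_box [[198.2, 377.6]]
bowl [[481.2, 222.7]]
```

View pics/s4.png

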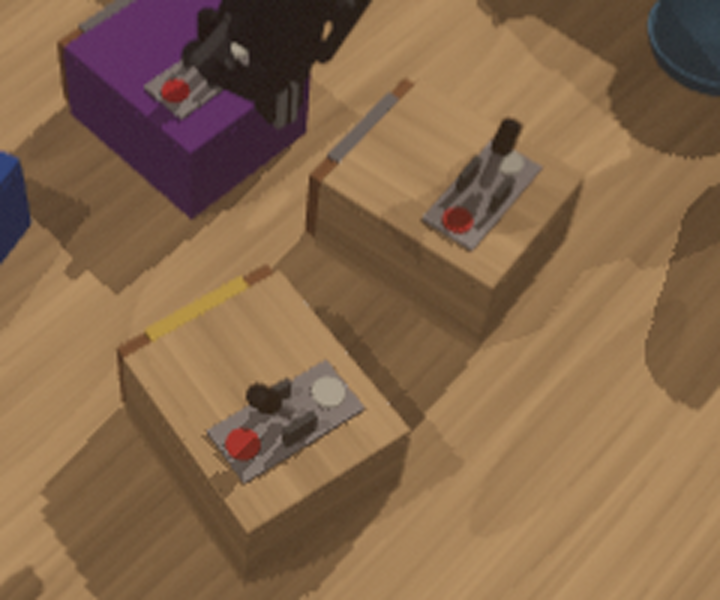

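The yellow lever now leans to the red disc, with its tip at crop (263,397). The yellow drawer is shut, the grey box is unchanged and the gripper is clear.

```bash
python3 -c "
from workcell import *
print(hand_in())"
```

```text
the job is handed in; nothing more can be done
None
```

The yellow drawer is pushed shut with the key left in its tray (last seen there before closing), its lever is snapped over to the red-disc side, the grey box, comb, timer, trinket box and bowl look unmoved, and the job is handed in; no verdict came back.

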